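Load the marking jig and dot the tile

TASK

Take the marker, the straight pen of even thickness, out of the pen rest and drop it nib down, all the way home, into the narrow pen holder of the marking jig, and let go of it. Then flip the jig's safety catch over, away from the lever, as far as it goes, and only then pull the lever's cross-bar handle all the way towards the robot so that the nib comes down on the tile; the lever springs back, so finish while still holding it fully pulled. Leave the other tools and the things on the bench where they are.

Things in the scene. Friction and masses are not known exactly. Their poses are not given: they have to be found in the camera images.
- marker_mid (a point): centre, half-way up, of the marker: a straight white round pen 130 mm long and 16 mm thick with a flat top (the only one of the three pens in the rest with even thickness to its top), 35 g. It stands nib down. Its z axis runs along it, up from the nib; the nib's tip is 65 mm below this point. The nib is 5 mm thick and 10 mm long, above it comes the barrel's shoulder, full thickness from 14 mm up
- marker_nib (a point): tip of the marker's nib, on its axis, 65 mm below marker_mid
- rest: black pen rest, a fixed block 170 x 50 x 55 mm (x, y, z), origin at the centre of its underside on the table. Three upright blind holes 18 mm wide and 45 mm deep in a row along its x axis, 55 mm apart (at x = -55, 0, +55 mm); the marker stands in any of the three, 85 mm of it above the block
- jig: the marking jig, an aluminium base plate 180 x 310 x 12 mm fixed to the bench, origin at the centre of its underside. Its x axis points away from the robot's side (pulling the lever goes to -x), y to the left, z up, in all these notes. It carries, from -y to +y, the pen holder (y = -100 mm, with a column 90 mm high close on its -y side, top 102 mm above the table), the lever (y = +10 mm) and the safety catch (y = +65 mm and on)
- holder_mouth (a point): centre of the open top of the pen holder, a square aluminium sleeve 36 x 36 x 50 mm with an upright round bore 18 mm wide, funnelled by 3 mm at the mouth, 94 mm above the table at rest. The bore is 46 mm deep to a floor with a 9 mm hole through which the nib sticks out; the marker's shoulder rests on the floor. The holder slides straight down by up to 16 mm as the lever is pulled
- holder_seat (a point): where the tip of the nib is when the marker is fully home in the holder: on the bore's axis, 56 mm below the mouth. It moves with the holder
- tile_top (a point): middle of the upper face of the white 30 mm tile fixed in the nest under the holder, 26 mm above the table. With the holder up, a loaded nib is 12 mm above it; it touches when the lever is at about 0.56 rad
- catch (a joint): angle of the safety catch, rad: 0 = engaged, its flat bar lies level across the front (-x side) of the lever's rod and blocks it; grows to the stop at 1.25 = flipped over, bar pointing up, clear of the lever. It may start at up to 0.12. Light friction (about 0.5 N at the knob) holds it where it is left. It blocks the lever below about 0.75
- catch_hinge (a point): a point on the catch's hinge axis, 85 mm above the table; the axis is the jig's x axis direction
- catch_knob (a point): centre of the catch's knob: a black round bar 16 mm thick and 24 mm long lying along the jig's x, at the end of a thin finger tab 60 mm from the hinge axis. At catch 0 the tab stands up, leaning 0.35 rad to +y (knob 56 mm above the hinge and 21 mm to its +y side); opening swings it to +y and down, until it points level to +y
- lever (a joint): angle of the lever, rad: 0 = home, leaning 0.25 rad away (+x) from upright; grows as it is pulled to -x, to a stop at 0.75 (leaning 0.5 rad to -x). A spring returns it to 0: about 3 N at the handle at the start, 7 N at the stop
- lever_pivot (a point): a point on the lever's pivot axis, which runs along the jig's y, 40 mm above the table
- handle: the whole lever (rod, hub and cross-bar), origin on its pivot axis, 40 mm above the table
- grip_bar (a point): centre of the lever's handle: a black round cross-bar 20 mm thick and 60 mm long lying along the jig's y across the top of the 12 mm rod, 130 mm from the pivot axis (166 mm above the table when home). It swings with the lever
- scriber: bystander: white pen standing in the rest, 16 mm thick at the foot, thinning to a 6 mm shank above half its 135 mm height; origin at its foot
- pusher: bystander: white pen standing in the rest, 114 mm high, 16 mm thick with a 28 mm knob at its top; origin at its foot
- ink_jar: bystander: small jar 40 mm wide, 55 mm high, off the far (+x) end of the rest; origin under its centre
- tile_tray: bystander: black tray 80 x 80 x 14 mm with tiles; origin under its centre
- caliper: bystander: steel caliper about 230 mm long lying flat; origin near its middle, underneath
- mouse: bystander: computer mouse 100 x 60 x 32 mm; origin under its centre
- loupe: bystander: black loupe 44 mm wide, 40 mm high; origin under its centre
There are look-alikes about, which are no part of the job. What is shaped like the part that bears marker_mid but blue or turquoise is not meant.

How it is judged (in metres and radians):
On the way, in this order (a step that is already met when the one before it is completed fails the run):
1. marker stands nib down, fully home in the pen holder and let go, lever still home (distance between marker_nib and holder_seat below 0.006 m and angle between marker_mid's own z axis and vertical below 0.1 rad and contact force between the fingers and anything else below 0.1 N and value of joint lever below 0.15 rad), for 0.2 s.
2. safety catch flipped over, lever still home (value of joint catch above 1 rad and value of joint lever below 0.2 rad), for 0.2 s.
3. lever pulled fully (value of joint lever above 0.64 rad), for 0.2 s.
At the end, for the whole second after the job is handed in: The lever is held by the fingers (over 1 N) at more than 0.64 rad of 0.75, the catch is flipped past 1.0 rad of 1.25, and the marker stands upright (within 0.1 rad) in the holder with its nib on the tile (within 2.5 mm of the face in height, within 6 mm of its middle) (value of joint lever above 0.64 rad and value of joint catch above 1 rad and contact force between the fingers and handle above 1 N and distance between marker_nib and tile_top below 0.006 m and z of marker_nib in the frame of jig below 0.0285 m and angle between marker_mid's own z axis and vertical below 0.1 rad); the arm keeps its last pose, push and grip.
It fails at once if a bystander is disturbed (moved more than 30 mm) (distance of any of scriber, pusher, ink_jar, tile_tray, caliper, mouse, loupe from where it was at the start of the episode above 0.03 m).
It also fails if it takes over 64 s, if anything falls off the work surface, if the arm or the gripper's body presses on something with over 40 N, if the wrist force passes 120 N, or if a joint passes its speed limit or range.

ROBOT

A 6-joint arm with a two-finger parallel gripper is mounted at the origin on the work surface. World frame = base frame: x ahead of the robot, y to its left, z up, the work surface at z = 0. Lengths are in mm, angles in rad, forces in N, time in s.
With the tool pointing down it reaches from about 400 to 925 mm from the base axis. Payload 12.5 kg.
Tool frame: the origin (TCP) lies between the finger pads; the fingertips stand 25 mm ahead of it and the grasp point (between the pads) lies 6 mm ahead of it; z points along the fingers, y is the line along which they close (so a half turn about z gives the same grasp; the last joint's range is limited). The gripper opens to 95 mm and grips with 3 to 60 N. Pads are 20 mm wide; open, the fingers measure 119 mm over their backs; the gripper's body (75 mm by 180 mm) begins 59 mm behind the grasp point.
Start: joints at [1.164, 0.491, 1.559, -0, 1.092, -0.106], TCP at [185.16, 596.959, 239.661] pointing down, gripper open.
Joint ranges: [-3.1, 3.1], [-0.84, 2.19], [0.05, 2.79], [-1.13, 4.28], [0.06, 2.93], [-2.69, 2.69]. Speed limits (rad/s): [2.22, 2.22, 2.79, 3.14, 3.14, 3.14].

INTERFACE

Orientations are given as [roll, pitch, yaw] about the fixed x, y, z axes, in that order (R = Rz(yaw) Ry(pitch) Rx(roll)).
In Python, from cell import state, read_camera, job_done, cut_out gives the robot as it stands. The module is installed in compiled form; this text tells all that it offers.
- The arm moves only by the tool jog_arm, never from a script. Its argument "motion" is a list of rows, each a list of 2 entries, a list of its own where there are three numbers: the shift along the tool's x, y, z in mm, then the turn about the tool's z in rad. A call has 1 to 5 rows; each row is the pose to reach, as a shift and turn from the pose commanded when the call began, along the tool's axes at that moment; what a row does not reach only later rows make up. A row lasts 1/10 s, in which the tool goes at most 50 mm and 8.59 degrees, less where a joint would pass 70% of its speed; a pose out of reach is approached as far as the arm can. A call with a gripper value outside its range is refused whole. "grip" is the closure, from 0 (fully open) to 1 (shut), set as the call begins (left out, the last holds). The fingers move at their own pace and stop on an object; the grip force is fixed at half the most. Time passes only in rows, so rows that repeat a pose let the fingers close. It gives the time, the measured TCP pose, the force, the opening and the grip force at its end, in the units of the state.
- state(): the state, without advancing time (a new reading comes with each control period).
- read_camera(name): name is "scene" or "top"; returns a dict with "img" (400x640x3 uint8, blue, green, red), "vertical_fov" (degrees; the focal length in pixels is half the picture's height over the tangent of half this angle, whatever the lens; pixels are square), "cx", "cy" (the principal point, pixels), "k1" (the pictures are not rectified: a ray, as slopes to the right and down, at radius r is drawn at 1 + k1 r^2 times it, then the intrinsics apply), "extrinsics" (4x4, takes a point from camera to world coordinates). Camera axes: x right, y up, looking along -z (the intrinsics and any distortion apply to the point x, -y, -z); pixel columns grow to the right and rows downward; lengths in mm; the calibration is good to about 2 mm. A picture is of the moment at which its call begins. There is no depth.
- job_done(): hands the job in; it is judged then, once.
Trained networks look in a picture, given as the dict that the camera call returned (one of the last four; its "shot" number tells which), for a name from the list of things; names that differ only in an ending like _2 or _b are one class to them, and where a whole thing is asked for, a point or a joint stands for the part that bears it (a point fixed in the world has none). Each returns a list of dicts, best first, with "p" (0 to 1); they miss things now and then, are a little off and sometimes report something else, mostly with a low value. They report only what shows in the picture. A call takes as long as a camera call. They do not tell look-alikes from the thing itself.
- cut_out(name, picture): "region" (400x640 bool, what is visible of it) and "box" ([left, top, right, bottom] in pixels, round what is visible of it).
The state is a dict: "t": time; "joints": joint angles; "qvel": joint speeds; "tau": joint torques, N m; "eef_pos": TCP position; "tcp_rot": TCP orientation; "ft_force": force on the tool from outside, world axes, zero at the start; "moment": the same for the moment, N m; "opening": opening from 0.0 (shut) to 1.0 (fully open); "grip_force": force on a finger pad.
Only numpy, scipy, OpenCV 4.12 (cv2) and the standard library are available. Lean on these libraries where they do the work, as an engineer would, in place of code of your own. Each camera call takes 0.05 s, during which the arm holds its last target. There are 200 camera calls.

## Working session

There is one attempt and no reset: what is moved stays moved. The work goes in short steps, Python scripts to look and compute and a tool call to move; the robot and the scene stay as the last step left them, time stands still between calls to the robot, and variables do not carry over. Pictures are saved under pics/ and viewed, at most 10 in all, crops included, and the job is handed in when it is done.

Besides the shell and the picture viewer there is one more tool, called as name(argument=value, ...) on one line, values as JSON. jog_arm: Moves the arm, as the interface text tells. Its arguments: {"type":"object","properties":{"motion":{"type":"array"},"grip":{"type":"number"}},"required":["motion"]}

```bash
mkdir -p pics
cat > h.py <<'E'
import numpy as np,cv2
from cell import state,read_camera,job_done,cut_out
def K(c):
    f=200/np.tan(np.radians(c["vertical_fov"])/2);return f
def proj(c,P):
    E=np.linalg.inv(np.array(c["extrinsics"]));P=np.atleast_2d(P);Q=P@E[:3,:3].T+E[:3,3]
    x=Q[:,0]/-Q[:,2];y=-Q[:,1]/-Q[:,2];r2=x*x+y*y;s=1+c["k1"]*r2
    return np.c_[c["cx"]+K(c)*x*s,c["cy"]+K(c)*y*s]
def ray(c,u,v):
    a=(u-c["cx"])/K(c);b=(v-c["cy"])/K(c);x,y=a,b
    for _ in range(30):
        s=1+c["k1"]*(x*x+y*y);x,y=a/s,b/s
    E=np.array(c["extrinsics"]);d=E[:3,:3]@np.array([x,-y,-1]);return E[:3,3],d/np.linalg.norm(d)
def atz(c,u,v,z):
    o,d=ray(c,u,v);return o+d*(z-o[2])/d[2]
def tri(rs):
    A=0;b=0
    for o,d in rs:
        M=np.eye(3)-np.outer(d,d);A=A+M;b=b+M@o
    return np.linalg.solve(A,b)
E
cat > a.py <<'E'
from h import *
for n in ("scene","top"):
    c=read_camera(n);cv2.imwrite(f"pics/{n}1.png",c["img"]);print(n,c["vertical_fov"],c["cx"],c["cy"],c["k1"],np.round(np.array(c["extrinsics"]),3).tolist())
    for t in ("marker_mid","rest","jig","holder_mouth","catch_knob","grip_bar","scriber","pusher","ink_jar"):
        for r in cut_out(t,c)[:3]:
            v,u=np.nonzero(r["region"]);print(t,round(r["p"],2),np.round(r["box"]).tolist(),u.mean().round(1),v.mean().round(1))
print(state())
E
python3 a.py
```

```text
scene 50.70074882504764 324.86507660402236 199.7746109815443 0.0033923743512804597 [[0.551, -0.604, 0.576, 1269.628], [0.834, 0.396, -0.384, -449.386], [0.004, 0.692, 0.722, 1025.91], [0.0, 0.0, 0.0, 1.0]]
marker_mid 0.58 [226.0, 251.0, 237.0, 276.0] 232.2 263.0
marker_mid 0.58 [260.0, 231.0, 265.0, 260.0] 262.3 242.1
marker_mid 0.52 [218.0, 287.0, 233.0, 314.0] 225.6 301.5
rest 0.7 [202.0, 242.0, 252.0, 295.0] 226.2 271.1
rest 0.4 [322.0, 199.0, 336.0, 216.0] 329.6 205.2
jig 0.72 [302.0, 183.0, 412.0, 273.0] 357.4 229.9
jig 0.54 [328.0, 220.0, 341.0, 240.0] 336.1 228.7
holder_mouth 0.63 [327.0, 220.0, 343.0, 239.0] 335.9 228.3
holder_mouth 0.27 [228.0, 253.0, 238.0, 276.0] 232.4 263.9
catch_knob 0.46 [359.0, 185.0, 388.0, 211.0] 375.6 198.0
catch_knob 0.24 [327.0, 218.0, 345.0, 242.0] 335.6 228.6
grip_bar 0.62 [342.0, 191.0, 382.0, 232.0] 364.4 209.2
scriber 0.71 [340.0, 194.0, 382.0, 230.0] 365.3 208.4
scriber 0.5 [210.0, 241.0, 215.0, 252.0] 210.7 247.0
pusher 0.56 [213.0, 244.0, 228.0, 266.0] 220.2 251.9
ink_jar 0.66 [302.0, 181.0, 416.0, 274.0] 357.5 230.0
ink_jar 0.54 [246.0, 2
[... 895 characters left out ...]
418.0, 209.0, 429.0, 214.0] 421.9 208.7
{'t': 1.0, 'joints': array([ 1.16444402e+00,  4.90868312e-01,  1.55895380e+00, -1.16426131e-05,
        1.09169043e+00, -1.05607979e-01]), 'qvel': array([ 0.00030114,  0.00145766, -0.00144997,  0.00067579,  0.00112863,
        0.00052867]), 'tau': array([ 1.50883196e-03, -6.12479424e+01, -2.58445680e+01,  6.94506825e-02,
        4.43991751e-02, -2.38825629e-05]), 'eef_pos': array([185.12622546, 596.94335008, 239.66208258]), 'tcp_rot': array([3.14151407e+00, 1.87198395e-05, 2.84085369e+00]), 'ft_force': array([ 0.66864756, -0.89935059, -0.54601433]), 'moment': array([0.04005977, 0.04388519, 0.02524218]), 'grip_force': 0.0, 'opening': 1.0007836523568698}
```

Run:
```python
import cv2
a=cv2.imread("pics/scene1.png")[170:330,190:430];b=cv2.imread("pics/top1.png")[145:255,250:450]
cv2.imwrite("pics/s1c.png",cv2.resize(a,(792,528),interpolation=2));cv2.imwrite("pics/t1c.png",cv2.resize(b,(800,440),interpolation=2))
```

```text
(no output)
```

View pics/s1c.png

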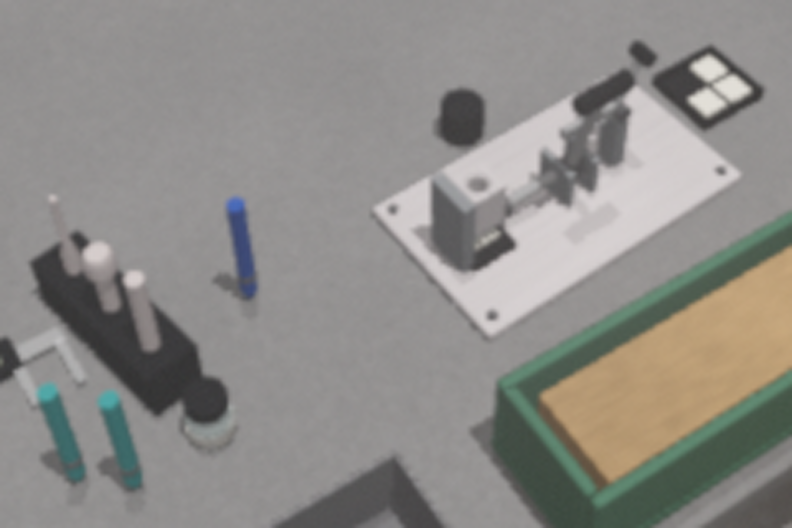

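View pics/t1c.png

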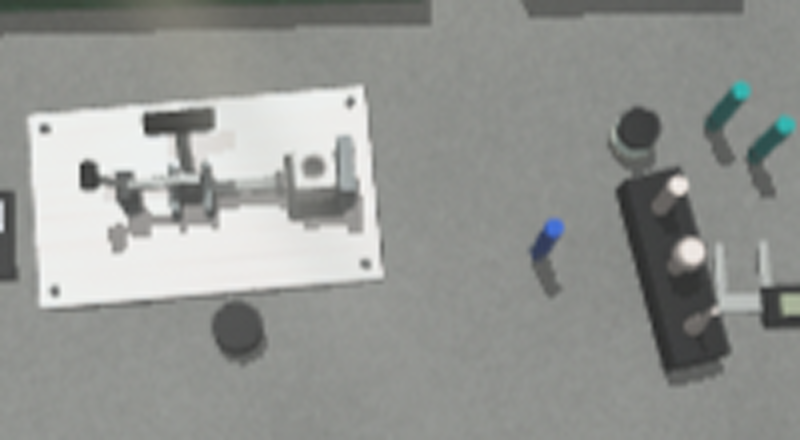

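The marker is the even white pen nearest the ink jar, with its top at scene px (231,255) and top-view px (419,191). Things it could be confused with:
- blue pen: top-view px (388,202)
- turquoise pens: top-view px (435,168) and (446,176)
- scriber, with a thin shank: top-view px (425,225)
- pusher, with a ball knob: top-view px (422,208)

Next I measure the poses.

```bash
cat > b.py <<'E'
from h import *
from scipy.optimize import minimize
from scipy.ndimage import map_coordinates as mc
S=read_camera("scene");T=read_camera("top")
sc=lambda u,v:((u+.5)/3.3-.5+190,(v+.5)/3.3-.5+170)
tc=lambda u,v:((u+.5)/4-.5+250,(v+.5)/4-.5+145)
def two(a,b):
    p=tri([ray(S,*sc(*a)),ray(T,*tc(*b))]);return p.round(1),(proj(S,p)-sc(*a)).round(1),(proj(T,p)-tc(*b)).round(1)
print("marker top",*two((135,278),(678,185)),atz(S,*sc(135,278),140).round(1),atz(T,*tc(678,185),140).round(1))
print("mouth",*two((479,184),(313,166)),atz(S,*sc(479,184),94).round(1),atz(T,*tc(313,166),94).round(1))
print("grip",*two((604,92),(179,122)))
print("knob",*two((643,54),(89,175)))
G={}
for n,c in (("s",S),("t",T)): G[n]=cv2.GaussianBlur(cv2.cvtColor(c["img"],6),(0,0),.6).astype(float)
def rect(p,w,h,z,o):
    x,y,a=p;R=np.array([[np.cos(a),-np.sin(a)],[np.sin(a),np.cos(a)]]);q=[]
    X=w/2+o;Y=h/2+o;t=np.linspace(-.9,.9,60)
    for L in (np.c_[t*X,0*t+Y],np.c_[t*X,0*t-Y],np.c_[0*t+X,t*Y],np.c_[0*t-X,t*Y]): q.append(L)
    q=np.vstack(q)@R.T+[x,y];return np.c_[q,np.full(len(q),z)]
def cost(p,w,h,z,sg,cs):
    s=0
    for n,c in cs:
        i,o=[mc(G[n],proj(c,rect(p,w,h,z,k))[:,::-1].T,order=1) for k in(-4,4)]
        s-=np.clip(sg*(i-o),-20,60).mean()
    return s
c0=np.mean([atz(T,*tc(*q),12)[:2] for q in((28,115),(363,87),(383,277),(40,307))],0)
r0=np.mean([atz(T,*tc(*q),55)[:2] for q in((618,187),(678,168),(729,353),(668,370))],0)
print(c0,r0)
for nm,p0,a in (("jig",[*c0,.09],(180,310,12,1)),("rest",[*r0,1.83-np.pi],(170,50,55,-1))):
  for cs in ([("s",S),("t",T)],[("t",T)],[("s",S)]):
    b=min((minimize(cost,np.array(p0)+d,args=(*a,cs),method="Nelder-Mead",options=dict(initial_simplex=np.array(p0)+d+np.array([[0,0,0],[6,0,0],[0,6,0],[0,0,.05]]))) for d in([0,0,0],[4,4,.03],[-4,-4,-.03],[0,0,.06],[0,0,-.06])),key=lambda r:r.fun)
    print(nm,b.x.round(3),b.fun.round(2))
E
python3 b.py
```

```text
marker top [ 589.6 -288.2  138.2] [[ 0.3 -0. ]] [[0.2 0.1]] [ 590.7 -289.2  140. ] [ 589.5 -287.2  140. ]
mouth [624.8  16.5  89.8] [[ 0.3 -0. ]] [[0.2 0.1]] [627.3  13.5  94. ] [624.3  17.4  94. ]
grip [649.1 127.9 164. ] [[ 0.1 -0. ]] [[0.1 0.1]]
knob [611.5 205.6 137.6] [[ 0.3 -0. ]] [[0.2 0.1]]
[617.76913077 116.56486918] [ 532.56297953 -294.91499804]
jig [6.19012e+02 1.15156e+02 5.90000e-02] -99.61
jig [6.18297e+02 1.17256e+02 5.40000e-02] -59.08
jig [6.19369e+02 1.13384e+02 6.10000e-02] -43.13
rest [ 532.571 -286.067   -1.497] -9.5
rest [ 532.142 -285.973   -1.523] -7.75
rest [ 537.886 -289.064   -1.209] -3.3
```

jog_arm(motion=[[[-44, -34, -20], -0.1], [[-87, -67, -40], -0.2], [[-131, -100, -60], -0.3], [[-174, -133, -60], -0.3], [[-217, -167, -60], -0.3]], grip=0.3)

```text
t: 1.6
eef_pos: [324.8, 399.0, 299.4]
tcp_rot: [3.14, 0.001, 3.142]
ft_force: [1.2, 0.9, -0.3]
opening: 0.708
grip_force: 0.0
```

jog_arm(motion=[[[-17, -44, 0], 0], [[-33, -88, 0], 0], [[-50, -132, 0], 0], [[-66, -176, 0], 0], [[-83, -220, 0], 0]])

```text
t: 2.1
eef_pos: [407.0, 178.6, 298.7]
tcp_rot: [3.141, 0.001, 3.141]
ft_force: [1.3, 0.5, -0.2]
opening: 0.697
grip_force: 0.0
```

jog_arm(motion=[[[-17, -44, 0], 0], [[-33, -88, 0], 0], [[-50, -132, 0], 0], [[-66, -176, 0], 0], [[-83, -220, 0], 0]])

```text
t: 2.6
eef_pos: [489.9, -41.7, 298.6]
tcp_rot: [3.142, 0.001, 3.141]
ft_force: [0.7, 0.4, 0.3]
opening: 0.7
grip_force: 0.0
```

jog_arm(motion=[[[-17, -44, 0], 0], [[-33, -88, 0], 0], [[-50, -132, 0], 0], [[-66, -176, 0], 0], [[-83, -220, 0], 0]])

```text
t: 3.1
eef_pos: [572.7, -261.7, 298.4]
tcp_rot: [3.142, 0.0, 3.141]
ft_force: [1.0, -0.3, 0.4]
opening: 0.702
grip_force: 0.0
```

jog_arm(motion=[[[0, 0, 0], 0], [[0, 0, 0], 0]])

```text
t: 3.3
eef_pos: [572.2, -260.4, 297.6]
tcp_rot: [3.141, -0.001, 3.139]
ft_force: [-1.4, 1.0, -0.4]
opening: 0.699
grip_force: 0.0
```

jog_arm(motion=[[[-18, -28, 0], 0], [[-18, -28, 40], 0], [[-18, -28, 80], 0], [[-18, -28, 110], 0], [[-18, -28, 110], 0]])

```text
t: 3.8
eef_pos: [589.0, -285.6, 185.0]
tcp_rot: [3.138, -0.006, -3.141]
ft_force: [0.4, 1.0, -0.2]
opening: 0.7
grip_force: 0.0
```

Run:
```python
from h import *
S=read_camera("scene");T=read_camera("top")
a=S["img"][200:300,180:280];b=T["img"][150:250,370:470]
cv2.imwrite("pics/c2.png",np.hstack([cv2.resize(a,(400,400),interpolation=2),cv2.resize(b,(400,400),interpolation=2)]));print(state()["eef_pos"])
```

```text
[ 590.76107621 -286.95784365  189.51201648]
```

View pics/c2.png

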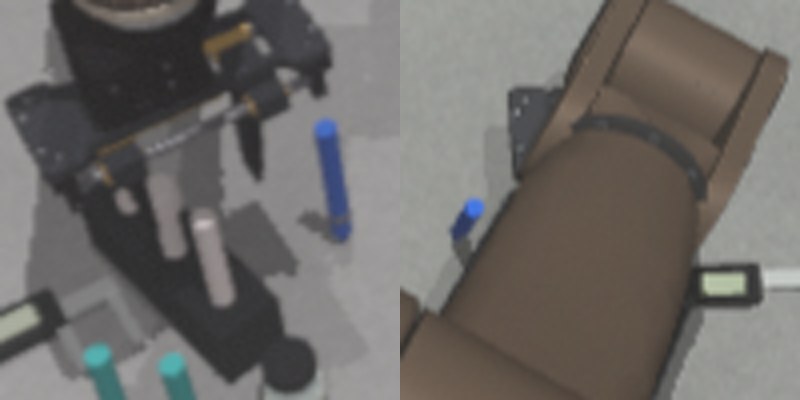

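The scene crop shows the even white pen at left-crop (205,215), below the open fingers and clear of the knobbed pusher. I go down and grip it.

jog_arm(motion=[[[0, 0, 30], 0], [[0, 0, 60], 0], [[0, 0, 77], 0], [[0, 0, 77], 0], [[0, 0, 77], 0]])

```text
t: 4.4
eef_pos: [591.3, -287.9, 113.6]
tcp_rot: [-3.14, 0.002, 3.141]
ft_force: [-0.4, -0.1, -0.3]
opening: 0.696
grip_force: 0.0
```

jog_arm(motion=[[[0, 0, 0], 0], [[0, 0, 0], 0], [[0, 0, 0], 0], [[0, 0, 0], 0], [[0, 0, 0], 0]], grip=1)

```text
t: 4.9
eef_pos: [590.5, -287.8, 111.5]
tcp_rot: [-3.142, 0.0, 3.141]
ft_force: [-0.5, -0.2, -0.0]
opening: 0.336
grip_force: 0.0
```

jog_arm(motion=[[[0, 0, 0], 0], [[0, 0, 0], 0], [[0, 0, 0], 0], [[0, 0, 0], 0], [[0, 0, 0], 0]])

```text
t: 5.4
eef_pos: [590.5, -288.1, 111.3]
tcp_rot: [-3.141, 0.0, 3.141]
ft_force: [-0.1, -5.0, -1.3]
opening: 0.165
grip_force: 30.0
```

jog_arm(motion=[[[0, 0, -25], 0], [[0, 0, -60], 0], [[0, 0, -100], 0], [[0, 0, -140], 0], [[0, 0, -160], 0]])

```text
t: 5.9
eef_pos: [590.9, -287.5, 275.1]
tcp_rot: [-3.14, 0.003, 3.141]
ft_force: [0.3, -0.4, -0.6]
opening: 0.166
grip_force: 30.0
```

jog_arm(motion=[[[-6, 0, 0], 0], [[-12, 40, 0], 0], [[-18, 80, 0], 0], [[-24, 125, 0], 0], [[-34, 170, 0], 0]])

```text
t: 6.4
eef_pos: [624.2, -115.8, 269.8]
tcp_rot: [3.14, -0.002, 3.14]
ft_force: [0.7, 0.4, -0.2]
opening: 0.161
grip_force: 30.0
```

jog_arm(motion=[[[0, 45, 0], 0], [[0, 90, 0], 0], [[0, 120, 0], 0], [[0, 133, 0], 0], [[0, 133, 0], 0]])

```text
t: 6.9
eef_pos: [624.5, 16.7, 270.3]
tcp_rot: [3.141, -0.002, -3.14]
ft_force: [0.4, 0.5, -1.0]
opening: 0.163
grip_force: 30.0
```

jog_arm(motion=[[[0, 0, 30], 0], [[0, 0, 40], 0], [[0, 0, 40], 0], [[0, 0, 40], 0], [[0, 0, 40], 0]])

```text
t: 7.4
eef_pos: [625.1, 14.6, 232.3]
tcp_rot: [-3.142, 0.001, 3.14]
ft_force: [0.0, 0.5, -0.4]
opening: 0.162
grip_force: 30.0
```

```bash
cat > p.py <<'E'
from h import *
import sys
n,(u,v),s=sys.argv[1],map(int,sys.argv[2:4]),int(sys.argv[4])
o=[]
for cam,u,v in ((("scene",u,v),("top",int(sys.argv[5]),int(sys.argv[6]))) if len(sys.argv)>5 else (("scene",u,v),)):
    c=read_camera(cam);w=400//s if len(sys.argv)>5 else 800//s
    o.append(cv2.resize(c["img"][v:v+560//s,u:u+w],None,fx=s,fy=s,interpolation=2))
cv2.imwrite(f"pics/{n}.png",np.hstack(o));st=state();print(st["t"],st["eef_pos"].round(1),st["tcp_rot"].round(3),st["ft_force"].round(1),st["opening"])
E
python3 p.py c3 285 150 8
```

```text
7.45 [625.   14.8 232.3] [-3.142e+00  1.000e-03  3.140e+00] [-0.4  0.2 -1.3] 0.16471485593580348
```

View pics/c3.png

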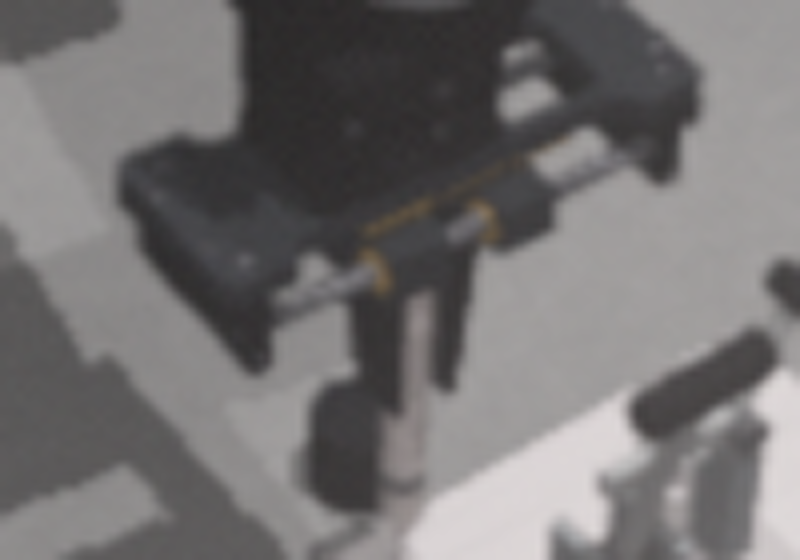

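jog_arm(motion=[[[0, 0, 15], 0], [[0, 0, 25], 0], [[0, 0, 25], 0], [[0, 0, 25], 0], [[0, 0, 25], 0]])

```text
t: 7.95
eef_pos: [625.0, 15.2, 207.0]
tcp_rot: [-3.142, 0.001, 3.141]
ft_force: [0.0, -0.4, 0.5]
opening: 0.163
grip_force: 30.0
```

```bash
python3 p.py c4 300 195 10
python3 - <<'E'
from h import *
S=read_camera("scene")
x,y,z=state()["eef_pos"]
for n,P in (("nib",(x,y,z-101)),("barrelfoot",(x,y,z-87)),("mouth",(625,15.5,94)),("m+x",(635,15.5,94)),("m+y",(625,25.5,94)),("sq",(625-18,15.5-18,94)),("sq",(625-18,15.5+18,94)),("sq",(625+18,15.5+18,94)),("sq",(625+18,15.5-18,94))): print(n,((proj(S,P)[0]-[300,195]+.5)*10-.5).round())
E
```

```text
8.0 [624.9  15.2 207. ] [-3.142e+00  1.000e-03  3.141e+00] [-0.6 -0.9 -0.7] 0.16020535130535946
nib [354. 274.]
barrelfoot [355. 242.]
mouth [354. 301.]
m+x [373. 323.]
m+y [382. 286.]
sq [268. 287.]
sq [370. 236.]
sq [440. 314.]
sq [337. 367.]
```

View pics/c4.png

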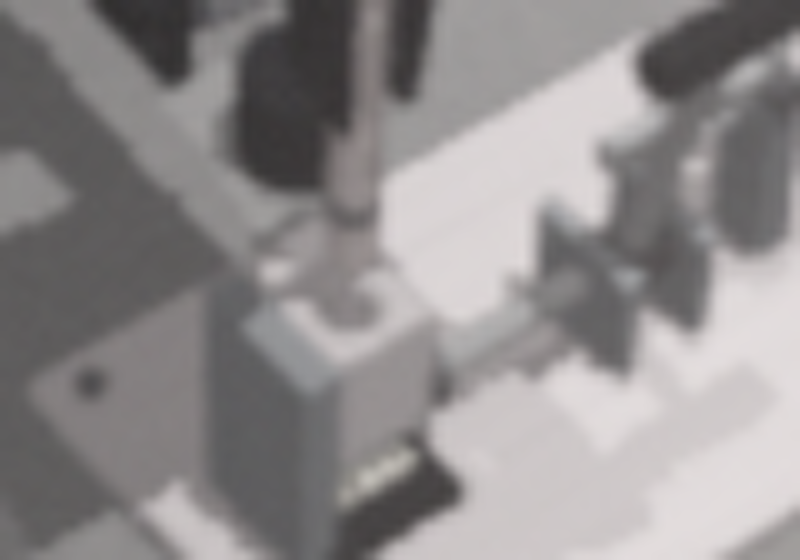

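jog_arm(motion=[[[0, 0, 8], 0], [[0, 0, 14], 0], [[0, 0, 20], 0], [[0, 0, 20], 0], [[0, 0, 20], 0]])

```text
t: 8.55
eef_pos: [624.7, 15.2, 186.2]
tcp_rot: [3.142, -0.0, 3.141]
ft_force: [-0.3, -0.2, -0.3]
opening: 0.167
grip_force: 30.0
```

jog_arm(motion=[[[0, 0, 4], 0], [[0, 0, 8], 0], [[0, 0, 12], 0], [[0, 0, 12], 0], [[0, 0, 12], 0]])

```text
t: 9.05
eef_pos: [624.7, 15.2, 174.2]
tcp_rot: [3.141, -0.0, 3.141]
ft_force: [0.2, 0.9, 0.3]
opening: 0.164
grip_force: 30.0
```

jog_arm(motion=[[[0, 0, 4], 0], [[0, 0, 8], 0], [[0, 0, 12], 0], [[0, 0, 16], 0], [[0, 0, 16], 0]])

```text
t: 9.55
eef_pos: [624.4, 15.2, 157.6]
tcp_rot: [3.141, -0.001, 3.141]
ft_force: [0.4, -0.5, -0.2]
opening: 0.161
grip_force: 30.0
```

jog_arm(motion=[[[0, 0, 4], 0], [[0, 0, 8], 0], [[0, 0, 12], 0], [[0, 0, 15], 0], [[0, 0, 15], 0]])

```text
t: 10.05
eef_pos: [624.5, 15.2, 142.8]
tcp_rot: [3.141, -0.001, 3.141]
ft_force: [0.2, 0.0, -1.3]
opening: 0.16
grip_force: 30.0
```

jog_arm(motion=[[[0, 0, 2], 0], [[0, 0, 2], 0], [[0, 0, 2], 0], [[0, 0, 2], 0]])

```text
t: 10.45
eef_pos: [624.7, 15.2, 141.5]
tcp_rot: [3.142, 0.0, 3.141]
ft_force: [0.1, 0.6, 0.0]
opening: 0.164
grip_force: 30.0
```

jog_arm(motion=[[[0, 0, 0], 0], [[0, 0, 0], 0], [[0, 0, 0], 0], [[0, 0, 0], 0], [[0, 0, 0], 0]], grip=0.6)

```text
t: 10.95
eef_pos: [624.7, 15.2, 141.4]
tcp_rot: [3.142, 0.0, 3.141]
ft_force: [1.1, -1.0, 0.9]
opening: 0.402
grip_force: 0.0
```

jog_arm(motion=[[[0, 0, -20], 0], [[0, 0, -50], 0], [[0, 0, -90], 0], [[0, 0, -120], 0], [[0, 0, -120], 0]])

```text
t: 11.45
eef_pos: [625.9, 15.2, 265.8]
tcp_rot: [-3.141, 0.007, 3.141]
ft_force: [-0.2, 0.8, 0.5]
opening: 0.4
grip_force: 0.0
```

jog_arm(motion=[[[2, 30, 0], 0.14], [[4, 60, 0], 0.28], [[6, 90, 0], 0.42], [[8, 120, 0], 0.56], [[10, 150, 0], 0.7]], grip=1)

```text
t: 11.95
eef_pos: [614.4, 166.3, 260.4]
tcp_rot: [-3.141, -0.001, 2.435]
ft_force: [0.0, -0.4, -0.2]
opening: 0.043
grip_force: 0.0
```

jog_arm(motion=[[[0, 0, 0], 0.14], [[0, 0, 0], 0.28], [[0, 0, 0], 0.42], [[0, 0, 0], 0.56], [[0, 0, 0], 0.7]])

```text
t: 12.45
eef_pos: [614.5, 165.2, 260.4]
tcp_rot: [-3.14, -0.0, 1.735]
ft_force: [-0.7, -0.1, 0.8]
opening: 0.006
grip_force: 0.0
```

jog_arm(motion=[[[0, 0, 0], 0.114], [[0, 0, 0], 0.114], [[0, 0, 0], 0.114]])

```text
t: 12.75
eef_pos: [614.6, 165.2, 260.8]
tcp_rot: [-3.141, 0.0, 1.63]
ft_force: [-0.2, -0.7, 0.5]
opening: 0.002
grip_force: 0.0
```

```bash
python3 p.py c5 325 160 8 265 155
```

```text
12.85 [614.7 165.2 261. ] [-3.141 -0.     1.629] [ 0.8 -0.1 -0.7] 0.008002240672456251
```

View pics/c5.png

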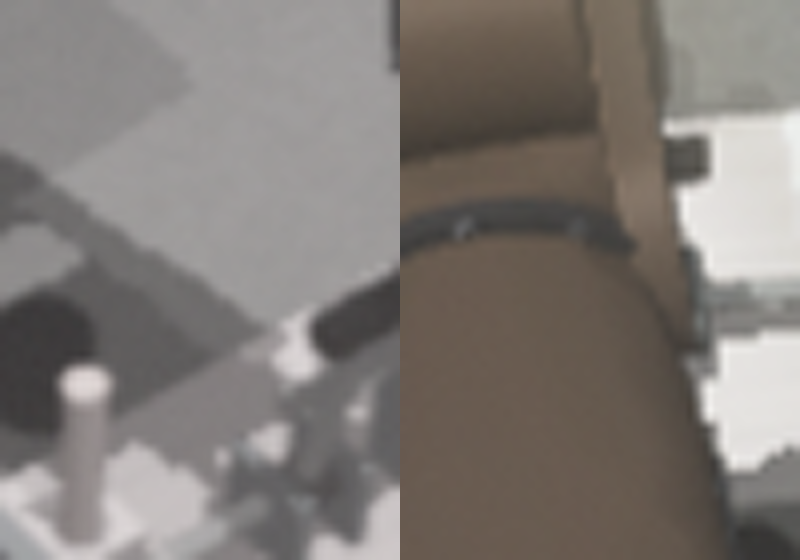

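The left crop shows the marker upright in the holder, its top at (85,385). Now the catch.

Run:
```python
from h import *
S=read_camera("scene")
for z in (160,164,168,172,176): print(z,proj(S,(624.5,15.2,z)).round(1),((proj(S,(624.5,15.2,z))[0]-[325,160]+.5)*8).round())
```

```text
160 [[335.2 209.1]] [ 86. 397.]
164 [[335.3 208.2]] [ 86. 389.]
168 [[335.3 207.2]] [ 86. 382.]
172 [[335.3 206.2]] [ 87. 374.]
176 [[335.4 205.2]] [ 87. 366.]
```

jog_arm(motion=[[[5, 0, 30], 0], [[11, 0, 65], 0], [[11, 0, 100], 0], [[11, 0, 116], 0], [[11, 0, 116], 0]])

```text
t: 13.4
eef_pos: [613.2, 176.0, 142.9]
tcp_rot: [-3.137, 0.0, 1.628]
ft_force: [0.0, 0.0, 0.4]
opening: 0.005
grip_force: 0.0
```

jog_arm(motion=[[[6, 0, 0], 0], [[12, 0, 0], 0], [[18, 0, 0], 0], [[24, 0, 0], 0], [[30, 0, 0], 0]])

```text
t: 13.9
eef_pos: [612.6, 206.8, 145.9]
tcp_rot: [3.141, -0.0, 1.627]
ft_force: [0.9, -5.4, -2.9]
opening: 0.003
grip_force: 2.7
```

jog_arm(motion=[[[4, 0, 0], 0], [[8, 0, 0], 0], [[8, 0, 0], 0]])

```text
t: 14.2
eef_pos: [612.1, 214.8, 145.5]
tcp_rot: [3.141, -0.001, 1.627]
ft_force: [0.2, -0.8, 0.1]
opening: 0.004
grip_force: 0.0
```

jog_arm(motion=[[[-8, 0, -5], 0], [[-8, 0, -30], 0], [[0, 0, -40], 0], [[22, 0, -40], 0], [[22, 0, -20], 0]])

```text
t: 14.7
eef_pos: [611.9, 238.3, 168.2]
tcp_rot: [3.136, -0.002, 1.628]
ft_force: [0.2, -0.2, 0.1]
opening: 0.003
grip_force: 0.0
```

jog_arm(motion=[[[0, 0, 10], 0], [[0, 0, 20], 0], [[0, 0, 28], 0], [[1, 0, 36], 0], [[2, 0, 44], 0]])

```text
t: 15.2
eef_pos: [610.9, 238.0, 120.9]
tcp_rot: [3.141, -0.0, 1.626]
ft_force: [-0.4, 0.4, 0.8]
opening: 0.006
grip_force: 0.3
```

jog_arm(motion=[[[0, 0, 3], 0], [[0, 0, 5], 0], [[0, 0, 5], 0]])

```text
t: 15.5
eef_pos: [610.7, 238.1, 116.6]
tcp_rot: [3.142, -0.0, 1.627]
ft_force: [0.1, -0.3, 1.7]
opening: 0.004
grip_force: 0.2
```

jog_arm(motion=[[[0, 0, 2], 0], [[0, 0, 3], 0], [[0, 0, 3], 0]])

```text
t: 15.8
eef_pos: [611.0, 238.2, 115.4]
tcp_rot: [3.14, -0.0, 1.627]
ft_force: [-6.1, -1.6, 15.3]
opening: 0.007
grip_force: 8.2
```

jog_arm(motion=[[[0, 0, -20], 0], [[0, 0, -60], 0], [[0, 0, -110], 0], [[-40, 0, -160], 0], [[-80, 0, -160], 0]])

```text
t: 16.3
eef_pos: [616.0, 159.3, 278.2]
tcp_rot: [3.134, -0.001, 1.63]
ft_force: [0.4, -1.4, 0.1]
opening: 0.002
grip_force: 0.0
```

```bash
python3 p.py c6 325 160 8
```

```text
16.35 [616.6 151.9 278.1] [3.135e+00 2.000e-03 1.626e+00] [ 2.4 -5.3  1.3] 0.004055551544361447
```

View pics/c6.png

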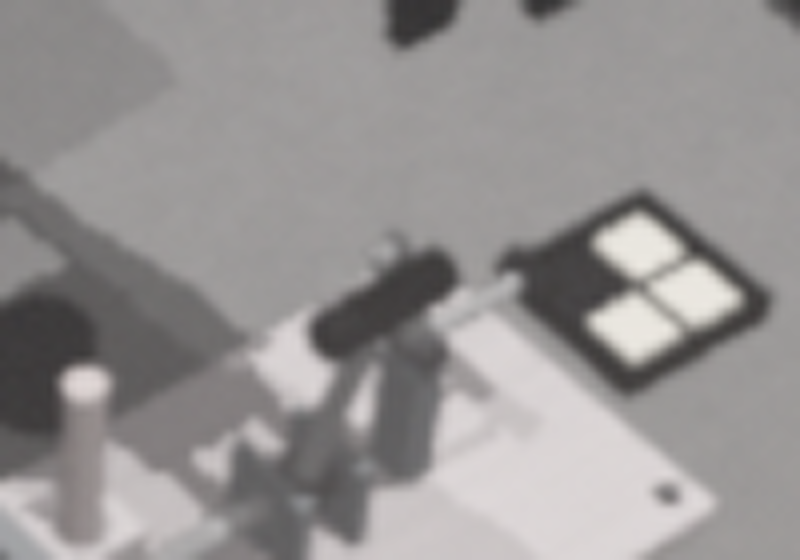

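The catch's tab lies level at (515,270), so it is fully flipped, and the marker is still upright. Now the handle.

jog_arm(motion=[[[0, 0, 0], 0], [[0, 0, 0], 0], [[0, 0, 0], 0], [[0, 0, 0], 0]], grip=0.35)

```text
t: 16.75
eef_pos: [615.0, 159.2, 272.7]
tcp_rot: [-3.141, -0.0, 1.628]
ft_force: [0.0, 0.5, -0.7]
opening: 0.284
grip_force: 0.0
```

jog_arm(motion=[[[-20, 20, 0], 0], [[-34, 33, 0], 0], [[-34, 33, 0], 0], [[-34, 33, 20], 0], [[-34, 33, 40], 0]])

```text
t: 17.25
eef_pos: [649.9, 126.4, 232.9]
tcp_rot: [3.141, -0.0, 1.627]
ft_force: [-0.4, 0.2, 0.1]
opening: 0.64
grip_force: 0.0
```

jog_arm(motion=[[[0, 0, 15], 0], [[0, 0, 30], 0], [[0, 0, 45], 0], [[0, 0, 60], 0], [[0, 0, 60], 0]])

```text
t: 17.75
eef_pos: [649.1, 126.4, 171.1]
tcp_rot: [-3.138, -0.0, 1.627]
ft_force: [-0.1, 0.1, -0.0]
opening: 0.657
grip_force: 0.0
```

jog_arm(motion=[[[0, 0, 0], 0], [[0, 0, 0], 0], [[0, 0, 0], 0], [[0, 0, 0], 0], [[0, 0, 0], 0]], grip=1)

```text
t: 18.25
eef_pos: [650.1, 126.1, 173.8]
tcp_rot: [3.141, -0.0, 1.627]
ft_force: [0.1, -0.9, 0.7]
opening: 0.284
grip_force: 0.0
```

jog_arm(motion=[[[0, 0, 0], 0], [[0, 0, 0], 0], [[0, 0, 0], 0], [[0, 0, 0], 0]])

```text
t: 18.65
eef_pos: [650.0, 126.1, 173.5]
tcp_rot: [-3.142, -0.0, 1.627]
ft_force: [-1.1, 0.1, 3.3]
opening: 0.204
grip_force: 29.7
```

jog_arm(motion=[[[0, -9, -2], 0], [[0, -19, -3.4], 0], [[0, -29, -4], 0], [[0, -39, -4], 0], [[0, -48, -3], 0]])

```text
t: 19.15
eef_pos: [604.0, 123.7, 178.1]
tcp_rot: [3.134, -0.001, 1.627]
ft_force: [6.9, 2.1, 7.5]
opening: 0.204
grip_force: 30.0
```

jog_arm(motion=[[[0, -9, 1.5], 0], [[0, -19, 4], 0], [[0, -29, 6.5], 0], [[0, -36, 9], 0], [[0, -42, 11.5], 0]])

```text
t: 19.65
eef_pos: [563.7, 121.4, 167.5]
tcp_rot: [3.129, -0.001, 1.627]
ft_force: [10.0, 1.1, 14.5]
opening: 0.219
grip_force: 35.1
```

jog_arm(motion=[[[0, -4, 2], 0], [[0, -4, 2], 0], [[0, -4, 2], 0], [[0, -4, 2], 0]])

```text
t: 20.05
eef_pos: [559.7, 121.2, 166.0]
tcp_rot: [3.13, -0.001, 1.627]
ft_force: [6.9, 1.7, 17.5]
opening: 0.228
grip_force: 35.4
```

```bash
python3 p.py c7 305 160 8
```

```text
20.1 [559.7 121.2 166. ] [ 3.130e+00 -1.000e-03  1.627e+00] [ 6.4  1.1 17.4] 0.22758873005911534
```

View pics/c7.png

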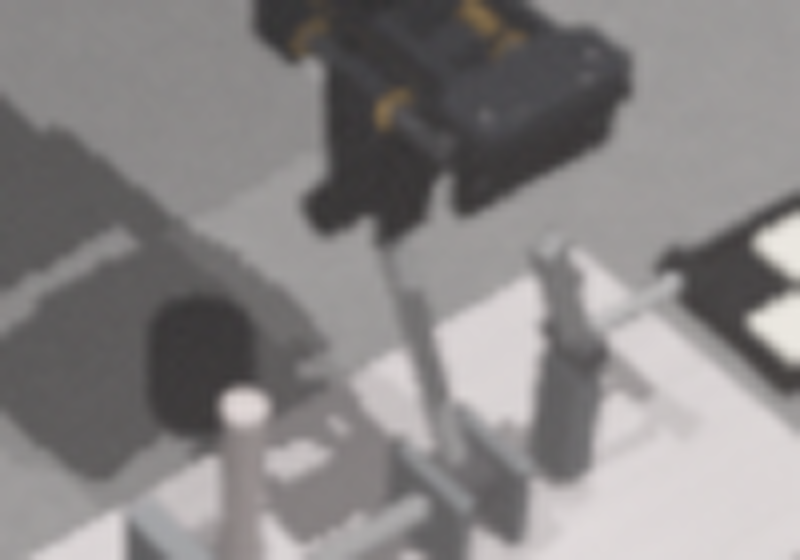

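Run:
```python
from h import *
S=read_camera("scene");a=.057;R=np.array([[np.cos(a),-np.sin(a)],[np.sin(a),np.cos(a)]])
for th in (.5,.6,.65,.7,.75):
    for r in (130,12+50,75):
        j=np.array([r*np.sin(.25-th),10-30*(r==130)]);p=[*(R@j+[619,115.5]),40+r*np.cos(.25-th)]
        print(th,r,((proj(S,p)[0]-[305,160]+.5)*8).round())
```

```text
0.5 130 [368. 236.]
0.5 62 [450. 352.]
0.5 75 [447. 324.]
0.6 130 [346. 224.]
0.6 62 [440. 347.]
0.6 75 [434. 317.]
0.65 130 [336. 220.]
0.65 62 [434. 344.]
0.65 75 [428. 314.]
0.7 130 [325. 216.]
0.7 62 [429. 342.]
0.7 75 [422. 312.]
0.75 130 [315. 213.]
0.75 62 [425. 340.]
0.75 75 [416. 310.]
```

The bar end at (322,208) and the rod at (425,342) match a lever angle of about 0.72 rad. The marker's top has dropped about 12 mm, so the nib is on the tile. Handing in.

```bash
python3 -c "
from cell import *
print(job_done())"
```

```text
the job is handed in; nothing more can be done
None
```

I handed the job in, but the checker gave no verdict: the marker is home in the holder with its nib on the tile, the catch is flipped to its stop, and the lever is held at about 0.72 rad (read from the pictures).

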